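# Lock a column flange with its retaining ring

## Robot

A 6-joint arm with a two-finger parallel gripper is mounted at the origin on the work surface. World frame = base frame: x ahead of the robot, y to its left, z up, the work surface at z = 0. Lengths are in m, angles in rad, forces in N, time in s.
With the tool pointing down it reaches from about 0.4 to 0.825 m from the base axis. Payload 7 kg.
Tool frame: the origin (TCP) lies midway between the tips of the shut fingers; the grasp point (between the pads) lies arm.hold_point_z behind it (arm.hold_point_z is the distance from the TCP to the grasp point, in m); z points along the fingers, y is the line along which they close (so a half turn about z gives the same grasp; the last joint's range is limited). The gripper opens to 88 mm and grips with 3 to 60 N. Pads are 19 mm wide; open, the fingers measure 130 mm over their backs; the gripper's body (78 mm by 193 mm) begins 47 mm behind the grasp point.
Start: joints at [1.586, 0.359, 0.012, 0, -1.224, -0.288], TCP at [0.182, 0.65, 0.227] pointing down, gripper open.
Joint ranges: [-3.07, 3.07], [-1.43, 2.12], [-1.02, 1.25], [-3.03, 1.67], [-3.05, -0], [-3.03, 3.03]. Speed limits (rad/s): [2.39, 2.39, 3.01, 3.14, 3.14, 3.14].

## Interface

Orientations are given as [roll, pitch, yaw] about the fixed x, y, z axes, in that order (R = Rz(yaw) Ry(pitch) Rx(roll)).
In Python, from station import arm gives the robot as it stands.
- The arm moves only by the shell command python3 -m crank 'ROWS' [OPENING] [FORCE]. ROWS is JSON, a list that holds one entry, the list of rows, each a list of 4 numbers: the shift along the tool's x, y, z in units of 25 mm (1.0 is 25 mm), then the turn about the tool's z in units of 5 degrees (1.0 is 5 degrees). A call has 1 to 12 rows; each row is the pose to reach, as a shift and turn from the pose commanded when the call began, along the tool's axes at that moment; what a row does not reach only later rows make up. A row lasts 1/8 s, in which the tool goes at most 62.5 mm and 10.7 degrees, less where a joint would pass 70% of its speed; a pose out of reach is approached as far as the arm can. A call with a gripper value outside its range is refused whole. OPENING is the closure, from 0 (fully open) to 1 (shut), set as the call begins (- or left out, the last holds). The fingers move at their own pace and stop on an object; FORCE is the grip in N (left out, the last holds). Time passes only in rows, so rows that repeat a pose let the fingers close. It gives the time, the measured TCP pose, the force, the opening and the grip force at its end, in the units of the state.
- arm.get_state(): the state, without advancing time (a new reading comes with each control period).
- arm.grab_frame(name): name is "scene" or "side" or "wrist"; returns (picture, depth): 400x640x3 uint8, red, green, blue; 400x640 float32, m along the optical axis (not along the pixel's ray), 0 where there is no reading.
- arm.get_calibration(name): a dict with "mtx" (3x3 intrinsics, pixels), "R" (3x3) and "t" (3): a world point X has camera coordinates R X + t; the wrist camera has in their place "mount" (4x4, takes a point from camera to tool coordinates, whose origin is the TCP and whose axes are the flange's). Camera axes: x right, y down, z forward; pixel columns grow to the right and rows downward; lengths in m; the calibration is good to about 2 mm. A picture is of the moment at which its call begins: read the wrist's pose just before it. get_calibration takes no time and is no camera call.
- arm.job_done(): hands the job in; it is judged then, once.
Trained networks look in the newest picture that a camera, given by its name, has taken for a name from the list of things; names that differ only in an ending like _2 or _b are one class to them, and where a whole thing is asked for, a point or a joint stands for the part that bears it (a point fixed in the world has none). Each returns a list of dicts, best first, with "score" (0 to 1); they miss things now and then, are a little off and sometimes report something else, mostly with a low value. They report only what shows in the picture. A call takes as long as a camera call. They do not tell look-alikes from the thing itself.
- arm.recognise(thing, camera): "extent" ([left, top, width, height] in pixels, round what is visible of it).
- arm.trace(thing, camera): "mask" (400x640 bool, what is visible of it) and "extent" ([left, top, width, height] in pixels, round what is visible of it).
The state is a dict: "t": time; "q": joint angles; "qd": joint speeds; "joint_efforts": joint torques, N m; "eef_pos": TCP position; "ee_rot": TCP orientation; "force": force on the tool from outside, world axes, zero at the start; "moment": the same for the moment, N m; "width": finger opening in m; "gripper_force": force on a finger pad.
Only numpy, scipy, OpenCV 4.12 (cv2) and the standard library are available. Lean on these libraries where they do the work, as an engineer would, in place of code of your own. Each camera call takes 0.05 s, during which the arm holds its last target. There are 200 camera calls.

## Task

The retaining ring lies loose on the end of the tilted column: with the circlip pliers, pins in its two eyes, spread it over the end of the tube, push it down square onto the flange collar and let it close all round in the groove. Then stand the pliers back in their block, jaws down. Leave the other things on the bench where they are.

Things in the scene. Friction and masses are not known exactly. Their poses are not given: they have to be found in the camera images.
- plier_grip (a point): Circlip pliers with two straight handles, 168 mm long, 0.18 kg, standing jaws down in the block; point midway between the handles, 62 mm above the pivot, where they are taken. z runs from jaws to handles, y from handle to handle. Outer width here 55 mm relaxed, 35 mm squeezed home; the grips are 20 mm thick along x and run from 26 mm below to 32 mm above this point.
- tip_a (a point): Pin of the +y jaw: 4 mm thick round pin, 8 mm long, under a 12.5 mm wide shoulder; point on the pin's axis 2 mm below the shoulder, 130 mm below plier_grip, 8.5 mm to +y when relaxed. Squeezing the handles moves the pins APART: pin distance (mm) = 17 + 1.1 x (55 - handle width at plier_grip), up to 39. A spring resists with 15 N, 18 N at the stop (24 N with the ring).
- tip_b (a point): The same point on the pin of the other (-y) jaw.
- plier_a (a joint): Swing of the +y half of the pliers about the pivot, rad: 0 relaxed, 0.16 squeezed home on the stop (the other half mirrors it).
- eye_l (a point): Retaining ring: open steel ring, 4 mm thick, 57 mm bore, with two round eyes (8 mm hole, 14 mm over the rim) 20 mm apart beside its gap; 0.064 kg. Point at the centre of the eye on the column's +y side, half-way through its thickness, 37 mm from the ring's axis. About 6 N at the eyes spreads them to 38 mm, when the ring clears the tube.
- eye_r (a point): Centre of the other eye, half-way through its thickness. An eye hole gives a pin 2 mm of play all round.
- ring_back (a point): Middle of the ring's back, opposite the gap, in the middle of its section.
- ring_mid (a point): Centre of the ring, half-way through its thickness (its z along the ring's axis, x towards the gap). At first the ring lies loose around the spigot on the column's end, its underside 12.5 mm above the seat.
- seat (a point): Centre of the flange collar's face, on the column's axis. z points out of the column's open end along its axis, tilted 30 degrees from vertical to the stand's front; x points uphill to the ring's gap. Above it: groove 56 mm diameter, z 0 to 6.5 mm; tube land 60 mm diameter, z 6.5 to 12.5; spigot 56 mm diameter, to z 22. Collar 72 mm diameter; flange 116 mm diameter, face at z -8. Fixed.
- groove_mid (a point): Where ring_mid is when the ring lies home in the groove on the collar: 2 mm above the seat, same axes.
- slot (a point): Grey bench block, 80 x 90 x 48 mm, fixed; centre of its slot's mouth, at the top of the block. The slot is 16 mm wide (x), 46 mm long (y), 42 mm deep, with a flared metal lip 6 mm high. With the pliers standing in it plier_grip is 94 mm above this point and the handles lie side by side along y.
- bottle_big: Tall amber reagent bottle, 86 mm across, 205 mm high: a bystander; origin at the centre of its underside.
- bottle_small: Small amber reagent bottle, 66 mm across, 150 mm high: a bystander; origin at the centre of its underside.
- flask: Conical glass flask, 84 mm across, 112 mm high: a bystander; origin at the centre of its underside.
- beaker: Small glass beaker, 48 mm across, 55 mm high: a bystander; origin at the centre of its underside.
- meter: Yellow handheld meter lying on its back, 165 x 58 x 24 mm (length along its x axis): a bystander; origin at the centre of its underside.
- vial_rack: White vial rack, 70 x 120 x 40 mm: a bystander; origin at the centre of its underside.
- spanner: Open-ended spanner lying flat, 150 mm long: a bystander; origin at the centre of its underside.
Mind the look-alikes: they are no part of the job. Of the things shaped like the part that bears plier_grip, the dark steel one is meant.

How it is judged:
On the way, in this order (a step that is already met when the one before it is completed fails the run):
1. the plier pins are in the two eyes and hold the ring spread: eyes more than 33 mm apart (distance between eye_l and eye_r above 0.033 m and ((distance between tip_a and eye_l below 0.0065 m and distance between tip_b and eye_r below 0.0065 m) or (distance between tip_a and eye_r below 0.0065 m and distance between tip_b and eye_l below 0.0065 m))), for 0.1 s.
2. the ring has closed in the groove: back and both eyes down by the collar (middles 0 to 5.5 mm above its face), ring centred within 4 mm, eyes less than 23.5 mm apart (z of ring_back in the frame of seat between 0 and 0.0055 m and z of eye_l in the frame of seat between 0 and 0.0055 m and z of eye_r in the frame of seat between 0 and 0.0055 m and horizontal distance between ring_mid and groove_mid below 0.004 m and distance between eye_l and eye_r below 0.0235 m), for 0.2 s.
At the end, for the whole second after the job is handed in: Ring closed in the groove: back and both eyes 0 to 5.5 mm above the collar, centred within 4 mm, eyes under 23.5 mm apart. Pliers relaxed in the slot of their block: grip point within 35 mm of the slot seen from above, under 106 mm above it, tilted under 0.3 rad (all of step 2 and horizontal distance between plier_grip and slot below 0.035 m and z of plier_grip in the frame of slot below 0.106 m and angle between plier_grip's own z axis and vertical below 0.3 rad and value of joint plier_a below 0.02 rad); the robot touches nothing.
It fails at once if a bystander is moved by more than 25 mm (distance of any of bottle_big, bottle_small, flask, beaker, meter, vial_rack, spanner from where it was at the start of the episode above 0.025 m).
It also fails if it takes over 54 s, if anything falls off the work surface, if the arm or the gripper's body presses on something with over 40 N, if the wrist force passes 120 N, or if a joint passes its speed limit or range.

## Working session

There is one attempt and no reset: what is moved stays moved. The work goes in short steps, Python scripts to look and compute and a shell command to move; the robot and the scene stay as the last step left them, time stands still between calls to the robot, and variables do not carry over. Pictures are saved under pics/ and viewed, at most 10 in all, crops included, and the job is handed in when it is done.

```bash
ls; mkdir -p pics; python3 - <<'E'
from station import arm
import cv2,numpy as np
print(arm.hold_point_z, {k:np.round(v,3).tolist() for k,v in arm.get_state().items()})
fs=[]
for n in ("scene","side"):
    im,d=arm.grab_frame(n); fs.append(im)
    cv2.imwrite(f"pics/{n}0.png",im[:,:,::-1])
    for th in ("plier_grip","eye_l","seat","slot","tip_a","ring_mid"):
        try: print(n,th,[(r["extent"],round(r["score"],2)) for r in arm.recognise(th,n)][:4])
        except Exception as e: print(th,e)
E
```

```text
pics
0.0188 {'t': 0.0, 'q': [1.586, 0.359, 0.011, -0.0, -1.224, -0.288], 'qd': [0.0, 0.001, -0.0, -0.001, 0.001, -0.001], 'joint_efforts': [-0.0, -58.272, 29.305, 6.997, 0.007, -0.0], 'eef_pos': [0.182, 0.65, 0.226], 'ee_rot': [3.14, -0.0, -0.273], 'force': [0.081, 0.767, -0.202], 'moment': [0.002, -0.039, -0.058], 'gripper_force': 0.0, 'width': 0.087}
scene plier_grip [([350.7, 155.9, 20.6, 41.8], 0.65), ([377.7, 191.1, 2.5, 42.7], 0.61), ([367.2, 174.7, 17.3, 30.0], 0.6), ([402.9, 167.4, 13.0, 49.7], 0.59)]
scene eye_l [([367.0, 170.2, 18.7, 34.6], 0.59), ([312.2, 210.3, 12.3, 23.2], 0.45)]
scene seat [([254.4, 183.5, 37.2, 54.6], 0.6)]
scene slot [([356.3, 199.5, 31.9, 22.8], 0.74), ([421.3, 210.2, 12.1, 19.0], 0.18)]
scene tip_a [([402.2, 175.3, 4.6, 35.8], 0.59), ([375.9, 203.1, 7.2, 36.9], 0.57), ([355.4, 156.8, 4.5, 39.4], 0.54), ([408.7, 167.9, 9.9, 43.4], 0.54)]
scene ring_mid [([284.7, 183.5, 51.0, 17.1], 0.7), ([312.6, 212.6, 11.2, 22.0], 0.43)]
side plier_grip [([309.0, 142.1, 22.3, 53.2], 0.97), ([257.8, 125.6, 22.5, 47.8], 0.81), ([272.0, 141.6, 13.4, 48.4], 0.67), ([235.9, 157.5, 13.7, 55.2], 0.54)]
side eye_l [([335.6, 236.6, 14.4, 11.7], 0.56), ([344.3, 229.4, 1.0, -1.3], 0.48)]
side seat [([314.6, 221.5, 57.4, 64.0], 0.96)]
side slot [([261.1, 173.3, 40.4, 36.7], 0.89)]
side tip_a [([314.6, 139.6, 19.9, 49.2], 0.79), ([233.4, 169.2, 13.6, 43.7], 0.74), ([268.8, 127.6, 8.8, 46.9], 0.73), ([236.1, 158.4, 7.6, 9.5], 0.69)]
side ring_mid [([317.7, 227.4, 32.8, 26.5], 0.53), ([420.1, 289.7, 44.0, 59.0], 0.38)]
```

```bash
python3 - <<'E'
import cv2,numpy as np
a=cv2.imread("pics/scene0.png")[110:310,200:480];b=cv2.imread("pics/side0.png")[90:370,200:480]
cv2.imwrite("pics/m0.png",np.vstack([cv2.resize(a,(420,300)),cv2.resize(b,(420,420))])[:0] if 0 else np.hstack([cv2.resize(a,(400,286),interpolation=2)[:286],cv2.resize(b,(400,400),interpolation=2)[:286]])) if 0 else None
x=cv2.resize(a,(400,286),interpolation=2); y=cv2.resize(b,(400,400),interpolation=2)
o=np.zeros((400,800,3),np.uint8);o[:286,:400]=x;o[:,400:]=y
cv2.imwrite("pics/m0.png",o)
E
```

```text
(no output)
```

View pics/m0.png

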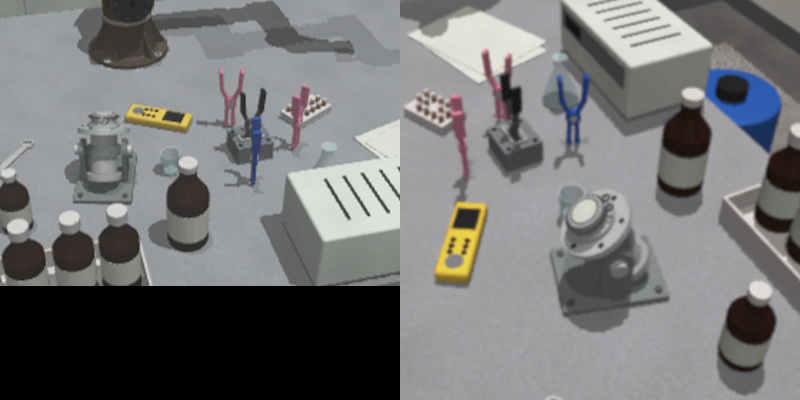

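View pics/side0.png

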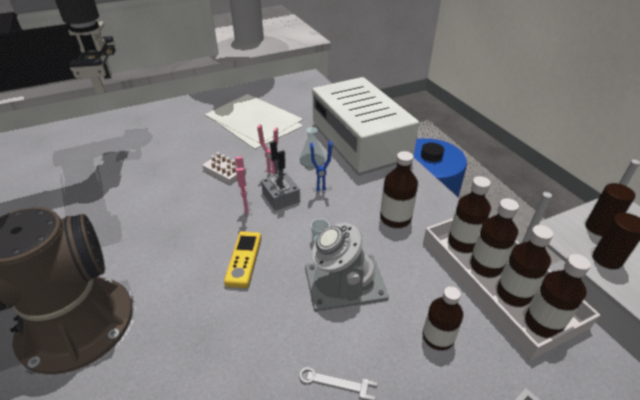

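Side view: dark pliers in the grey block at about (280,170). The look-alikes are pink at (268,145), pink at (241,185) and blue at (321,165). The dark steel one in the block is the one meant. The column stands at (340,245), with its open end tilted toward the image's left. I'll measure next.

```bash
cat > h.py <<'E'
from station import arm
import numpy as np, cv2
from scipy.spatial.transform import Rotation as Ro
def grab(n):
    st=arm.get_state(); im,d=arm.grab_frame(n); c=arm.get_calibration(n); K=c["mtx"]
    if n=="wrist":
        T=np.eye(4);T[:3,:3]=Ro.from_euler("xyz",st["ee_rot"]).as_matrix();T[:3,3]=st["eef_pos"]
        M=T@np.array(c["mount"])
    else:
        M=np.eye(4);M[:3,:3]=np.array(c["R"]).T;M[:3,3]=-np.array(c["R"]).T@np.array(c["t"])
    return im,d,np.array(K),M
def cloud(d,K,M):
    v,u=np.mgrid[:400,:640]
    P=np.stack([(u-K[0,2])/K[0,0]*d,(v-K[1,2])/K[1,1]*d,d],-1)@M[:3,:3].T+M[:3,3]
    P[d<=0]=np.nan
    return P
E
python3 - <<'E'
from h import *
for n in("scene","side"):
    im,d,K,M=grab(n);P=cloud(d,K,M)
    print(n,"cam",M[:3,3].round(2))
    for th in("plier_grip","slot","seat","ring_mid","bottle_big","bottle_small","flask","beaker","meter","vial_rack","spanner"):
        for r in arm.trace(th,n)[:5]:
            m=r["mask"];p=P[m];p=p[~np.isnan(p[:,0])]
            if len(p)<5: continue
            print(th,round(r["score"],2),np.round(r["extent"]).astype(int),"med",np.median(p,0).round(3),"lo",np.percentile(p,5,0).round(3),"hi",np.percentile(p,95,0).round(3),im[m].mean(0).round())
E
```

```text
scene cam [ 1.85 -0.27  1.09]
plier_grip 0.75 [364 175  21  29] med [0.556 0.195 0.128] lo [0.365 0.171 0.002] hi [0.564 0.239 0.173] [72. 73. 74.]
plier_grip 0.73 [403 168  12  46] med [0.57  0.311 0.115] lo [0.497 0.291 0.019] hi [0.589 0.354 0.167] [132.  95. 106.]
plier_grip 0.68 [376 191   4  46] med [0.677 0.169 0.131] lo [0.599 0.157 0.023] hi [0.694 0.191 0.168] [ 62.  75. 111.]
plier_grip 0.55 [350 157  21  40] med [0.446 0.184 0.083] lo [0.222 0.155 0.001] hi [0.457 0.23  0.167] [134. 102. 112.]
slot 0.97 [356 200  35  24] med [0.577 0.177 0.042] lo [0.52  0.153 0.004] hi [0.595 0.241 0.054] [95. 98. 99.]
seat 0.59 [255 186  33  53] med [ 0.595 -0.155  0.113] lo [ 0.553 -0.187  0.052] hi [ 0.631 -0.119  0.166] [126. 129. 129.]
bottle_big 0.78 [316 218  27  68] med [ 0.829 -0.022  0.114] lo [ 0.799 -0.054  0.018] hi [0.844 0.015 0.205] [89. 87. 84.]
bottle_small 0.64 [199 229  27  46] med [ 0.702 -0.358  0.094] lo [ 0.683 -0.386  0.034] hi [ 0.716 -0.33   0.151] [91. 88. 85.]
flask 0.54 [423 212  10  14] med [0.717 0.321 0.095] lo [0.704 0.309 0.071] hi [0.723 0.338 0.115] [
[... 2375 characters left out ...]
.61 [298 131  28  36] med [0.703 0.311 0.044] lo [0.674 0.292 0.007] hi [0.732 0.333 0.112] [118. 126. 128.]
beaker 0.54 [311 219  18  23] med [0.581 0.011 0.042] lo [ 0.559 -0.02   0.002] hi [0.602 0.048 0.057] [131. 138. 139.]
meter 0.9 [224 228  38  59] med [ 0.377 -0.005  0.024] lo [ 0.33  -0.063  0.009] hi [0.428 0.071 0.027] [164. 144.  69.]
meter 0.55 [272 142  10  40] med [0.55  0.218 0.138] lo [0.542 0.177 0.058] hi [0.57  0.301 0.172] [49. 45. 47.]
vial_rack 0.91 [205 156  44  28] med [0.434 0.377 0.024] lo [0.395 0.326 0.005] hi [0.466 0.431 0.041] [152. 143. 138.]
spanner 0.47 [206 154  31  33] med [0.434 0.378 0.024] lo [0.396 0.326 0.008] hi [0.464 0.431 0.041] [155. 145. 140.]
```

```bash
cat >> h.py <<'E'
def to(p,yaw=None,st=None):
    "units for a move of the TCP to world p (None entries keep), yaw in rad"
    st=st or arm.get_state(); R=Ro.from_euler("xyz",st["ee_rot"]).as_matrix()
    p=np.array([a if a is not None else b for a,b in zip(p,st["eef_pos"])],float)
    s=R.T@(p-st["eef_pos"])/0.025
    t=0 if yaw is None else -np.rad2deg((yaw-st["ee_rot"][2]+np.pi)%(2*np.pi)-np.pi)/5
    print("units",s.round(3),"turn",round(t,2),"turn alt",round(t-36*np.sign(t or 1),2),"q6",round(st["q"][5],2))
E
python3 - <<'E'
from h import *
c=arm.get_calibration("wrist");print(np.round(c["mtx"],1).tolist(),np.round(c["mount"],3).tolist())
im,d,K,M=grab("side");P=cloud(d,K,M)
print("side f",K[0,0])
Q=P.reshape(-1,3);Q=Q[~np.isnan(Q[:,0])]
Q=Q[(abs(Q[:,0]-.56)<.12)&(abs(Q[:,1]+.16)<.12)&(Q[:,2]>.09)]
rng=np.random.default_rng(0);best=0
for _ in range(3000):
    a,b,e=Q[rng.choice(len(Q),3,False)];n=np.cross(b-a,e-a);L=np.linalg.norm(n)
    if L<1e-7: continue
    n/=L;n*=np.sign(n[2]); 
    if abs(np.arccos(n[2])-.5236)>.15: continue
    w=abs((Q-a)@n)<.0025
    if w.sum()>best: best=w.sum();bn=n;W=w
p=Q[W];cn=p.mean(0);u,s,v=np.linalg.svd(p-cn);n=v[2]*np.sign(v[2][2])
print(len(Q),best,"n",n.round(3),"tilt",np.rad2deg(np.arccos(n[2])),"cen",cn.round(3))
h=(Q-cn)@n;print(np.histogram(h,bins=np.arange(-.05,.05,.004)))
to((.55,.02,.42),-.273)
E
```

```text
[[306.7, 0.0, 320.8], [0.0, 306.7, 200.5], [0.0, 0.0, 1.0]] [[-0.0, -0.963, -0.271, 0.073], [1.0, 0.0, -0.001, -0.0], [0.001, -0.271, 0.963, -0.158], [0.0, 0.0, 0.0, 1.0]]
side f 434.062654007567
2240 796 n [-0.483  0.127  0.867] tilt 29.94392049024828 cen [ 0.55  -0.165  0.136]
(array([ 43,  56,  85,  36,  34,  39,   5,   0,   0,  28,  65, 109, 741,
        83, 143,  21,  10,  33, 200, 190, 243,   1,   0,   0]), array([-0.05 , -0.046, -0.042, -0.038, -0.034, -0.03 , -0.026, -0.022,
       -0.018, -0.014, -0.01 , -0.006, -0.002,  0.002,  0.006,  0.01 ,
        0.014,  0.018,  0.022,  0.026,  0.03 ,  0.034,  0.038,  0.042,
        0.046]))
units [20.97  20.302 -7.737] turn 0.0 turn alt -36.0 q6 -0.29
```

```bash
python3 -m crank '[[[0.5,0.5,-1.5,0],[2,2,-3.5,0],[4,4,-5.4,0],[6,5.8,-5.4,0],[8,7.7,-5.4,0],[10,9.6,-5.4,0],[12,11.6,-5.4,0],[14,13.5,-5.4,0],[16,15.5,-5.4,0],[18,17.5,-5.4,0],[20,19.5,-5.4,0],[21,20.3,-5.4,0]]]' 0 && python3 -m crank '[[[0,0,0,0],[0,0,0,0],[0,0,0,0]]]'; python3 - <<'E'
from h import *
im,d,K,M=grab("wrist");cv2.imwrite("pics/w1.png",im[:,:,::-1]);P=cloud(d,K,M);np.save("w1P.npy",P);np.save("w1M.npy",M)
for th in("plier_grip","slot","ring_mid","seat","eye_l","tip_a"):
    for r in arm.trace(th,"wrist")[:4]:
        m=r["mask"];p=P[m];p=p[~np.isnan(p[:,0])]
        print(th,round(r["score"],2),np.round(r["extent"]).astype(int),"med",np.median(p,0).round(3),"lo",np.percentile(p,5,0).round(3),"hi",np.percentile(p,95,0).round(3),im[m].mean(0).round())
E
```

```text
t: 3.45
eef_pos: [0.523, 0.0646, 0.3621]
ee_rot: [-3.141, -0.001, -0.273]
force: [0.5, 0.9, -0.2]
width: 0.0877
gripper_force: 0.0
t: 3.82
eef_pos: [0.522, 0.0676, 0.3617]
ee_rot: [-3.141, -0.0, -0.271]
force: [-0.4, 0.1, 0.2]
width: 0.0875
gripper_force: 0.0
plier_grip 0.89 [100 166  79  58] med [0.562 0.314 0.124] lo [0.543 0.288 0.014] hi [0.588 0.333 0.167] [152.  95. 111.]
plier_grip 0.88 [180  50  55  58] med [0.671 0.169 0.122] lo [0.64  0.157 0.026] hi [0.691 0.182 0.167] [ 44.  72. 138.]
plier_grip 0.75 [179 163  67  40] med [0.553 0.216 0.147] lo [0.542 0.172 0.038] hi [0.561 0.227 0.173] [36. 36. 37.]
plier_grip 0.73 [243 216  36  46] med [0.446 0.177 0.094] lo [0.436 0.154 0.017] hi [0.453 0.199 0.166] [155.  94. 111.]
slot 0.62 [197 137  77  64] med [0.56  0.189 0.048] lo [0.517 0.155 0.018] hi [0.589 0.239 0.053] [140. 141. 142.]
ring_mid 0.87 [462  81  66  64] med [ 0.556 -0.137  0.161] lo [ 0.513 -0.173  0.137] hi [ 0.572 -0.11   0.173] [102. 103. 104.]
seat 0.88 [431  36 111 109] med [ 0.569 -0.137  0.148] lo [ 0.52  -0.189  0.055] hi [ 0.626 -0.098  0.167] [202. 203. 200.]
seat 0.6 [325 204  98  46] med [0.391 0.021 0.023] lo [ 0.352 -0.047  0.012] hi [0.435 0.078 0.025] [168. 155.  72.]
eye_l 0.8 [468  79  33  34] med [ 0.564 -0.134  0.166] lo [ 0.554 -0.144  0.158] hi [ 0.574 -0.115  0.174] [89. 90. 92.]
eye_l 0.7 [508  81  15  23] med [ 0.562 -0.162  0.168] lo [ 0.547 -0.172  0.153] hi [ 0.57  -0.154  0.174] [ 98.  99. 101.]
tip_a 0.94 [261 220  16  47] med [0.444 0.159 0.125] lo [0.434 0.152 0.023] hi [0.447 0.181 0.167] [166.  99. 118.]
tip_a 0.85 [181  48  55  52] med [0.682 0.165 0.124] lo [0.658 0.156 0.031] hi [0.692 0.172 0.167] [ 39.  66. 130.]
tip_a 0.84 [ 99 171  76  51] med [0.552 0.323 0.131] lo [0.542 0.313 0.013] hi [0.563 0.336 0.167] [156.  94. 112.]
tip_a 0.74 [113 167  65  24] med [0.578 0.296 0.125] lo [0.562 0.287 0.026] hi [0.59  0.311 0.167] [147.  89. 106.]
```

View pics/w1.png

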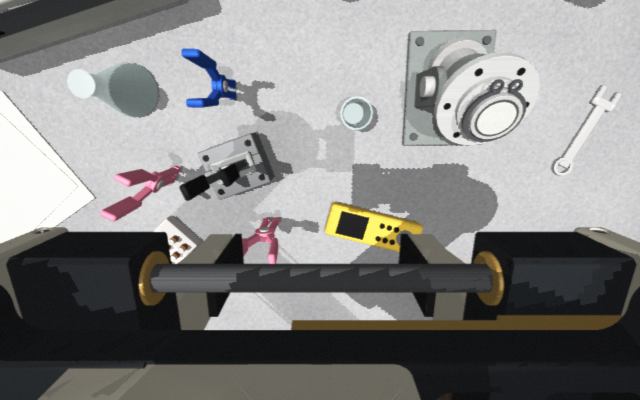

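The picture shows the dark pliers at (215,178) in the block at (235,165), pink pliers at (150,190) and (263,235), blue pliers at (215,82), and the ring's eyes at (495,87) and (516,87). Next I'll work out the geometry from this cloud.

```bash
python3 - <<'E'
from h import *
P=np.load("w1P.npy");im=cv2.imread("pics/w1.png")
m=(im.max(2)<70)&(P[...,2]>.1)&(P[...,2]<.18)&(abs(P[...,0]-.552)<.03)&(abs(P[...,1]-.197)<.05)
for lo,hi in((.10,.13),(.13,.15),(.15,.165),(.165,.18)):
    w=m&(P[...,2]>lo)&(P[...,2]<=hi);q=P[w]
    for s in(q[q[:,1]<.197],q[q[:,1]>=.197]):
        if len(s)>2: print(lo,len(s),s.mean(0).round(4),s.min(0).round(3),s.max(0).round(3))
# block top
w=(abs(P[...,2]-.0500)<.008)&(abs(P[...,0]-.552)<.07)&(abs(P[...,1]-.197)<.07)
r=cv2.minAreaRect((P[w][:,:2]*1000).astype(np.float32));print("block",r,np.median(P[w][:,2]))
# column plane fit
w=(abs(P[...,0]-.56)<.12)&(abs(P[...,1]+.16)<.1)&(P[...,2]>.08);Q=P[w]
n=np.array([-.483,.127,.867])
for k in range(4):
    h=Q@n; c=np.array([.55,-.165,.136])@n if k==0 else c
    s=Q[abs(h-c)<.003];cn=s.mean(0);n=np.linalg.svd(s-cn)[2][2];n*=np.sign(n[2]);c=cn@n
h=Q@n-c; print("n",n.round(4),np.rad2deg(np.arccos(n[2])),len(s)); print(np.histogram(h,np.arange(-.004,.042,.002)))
az=np.arctan2(-n[1],-n[0])
az=np.arctan2(n[1],n[0])+np.pi
x=np.array([np.cos(az),np.sin(az),0])*n[2];x[2]=np.sin(np.arccos(n[2]));y=np.cross(n,x)
# outline circles: flange (h~0) and spigot end (h~30)
for lo,hi in((-.002,.002),(.027,.033)):
    s=Q[(h>lo)&(h<hi)];uv=np.c_[s@x,s@y]
    (cx,cy),rad=cv2.minEnclosingCircle((uv*1000).astype(np.float32));print("circle",cx,cy,rad)
    print("world at h",(cx*x+cy*y)/1000+n*(c+(lo+hi)/2))
print("az",az,"x",x.round(3),"y",y.round(3),"c",c)
# ring points: dark at h 20..26
g=im.max(2)
w2=w&(g<140);s=P[w2];hh=s@n-c
k=(hh>.018)&(hh<.03);s=s[k];print("ring pts",len(s),hh[k].mean(),np.c_[s@x,s@y].min(0),np.c_[s@x,s@y].max(0))
to((.552,.197,None))
E
```

```text
0.1 36 [0.5555 0.1744 0.1241] [0.546 0.173 0.118] [0.564 0.178 0.13 ]
0.1 143 [0.5517 0.2155 0.1163] [0.542 0.207 0.1  ] [0.561 0.222 0.13 ]
0.13 67 [0.5548 0.1731 0.1405] [0.545 0.172 0.13 ] [0.564 0.176 0.15 ]
0.13 124 [0.5513 0.2194 0.1404] [0.541 0.218 0.13 ] [0.561 0.222 0.15 ]
0.15 54 [0.5549 0.1717 0.1582] [0.546 0.171 0.15 ] [0.564 0.175 0.165]
0.15 103 [0.5516 0.2207 0.1574] [0.542 0.219 0.15 ] [0.561 0.225 0.165]
0.165 136 [0.555  0.1738 0.1718] [0.545 0.17  0.165] [0.564 0.179 0.175]
0.165 140 [0.5511 0.223  0.171 ] [0.541 0.22  0.165] [0.56  0.228 0.175]
block ((552.2664794921875, 200.60256958007812), (79.98640441894531, 90.42868041992188), 3.797030448913574) 0.04776623947744338
n [-0.4821  0.1274  0.8668] 29.909613799063546 3398
(array([ 103, 1658, 1647,   79,   68,  267,  262,   34,    2,   21,    9,
          9,   89,  290,  599,   70,  609, 1072,   16,    0,    0,    0]), array([-0.004, -0.002,  0.   ,  0.002,  0.004,  0.006,  0.008,  0.01 ,
        0.012,  0.014,  0.016,  0.018,  0.02 ,  0.022,  0.024,  0.026,
        0.028,  0.03 ,  0.032,  0.034,  0.036,  0.038,  0.04 ]))
circle 558.6080932617188 0.29452285170555115 58.375648498535156
world at h [ 0.54955574 -0.14493967  0.13227558]
circle 558.8247680664062 0.263040691614151 28.538148880004883
world at h [ 0.53526687 -0.14119577  0.15838802]
az 6.024799330842473 x [ 0.838 -0.221  0.499] y [0.256 0.967 0.   ] c -0.1687387450073961
ring pts 958 0.024478248116645854 [ 0.52282511 -0.03388862] [0.60073249 0.03466871]
units [-2.46e-01 -5.32e+00  1.00e-03] turn 0 turn alt -36 q6 0.8
```

```bash
python3 -m crank '[[[-0.1,-1.5,0.5,-1],[-0.2,-3.5,1.5,-2],[-0.23,-5.41,3,-3.93],[-0.23,-5.41,3.5,-3.93],[-0.23,-5.41,3.5,-3.93],[-0.23,-5.41,3.5,-3.93],[-0.23,-5.41,3.5,-3.93]]]' 0; python3 - <<'E'
from h import *
im,d,K,M=grab("wrist");P=cloud(d,K,M);st=arm.get_state()
m=(im.max(2)<70)&(P[...,2]>.1)&(P[...,2]<.18)&(abs(P[...,0]-.552)<.03)&(abs(P[...,1]-.197)<.05)
for lo,hi in((.13,.15),(.15,.165),(.165,.18)):
    w=m&(P[...,2]>lo)&(P[...,2]<=hi);q=P[w]
    for s in(q[q[:,1]<.197],q[q[:,1]>=.197]):
        if len(s)>2: print(lo,len(s),s.mean(0).round(4),s.min(0).round(4),s.max(0).round(4))
cv2.imwrite("pics/w2.png",im[:,:,::-1])
to((.553,.199,.123),.072)
E
```

```text
t: 5.05
eef_pos: [0.5537, 0.198, 0.2756]
ee_rot: [-3.14, -0.002, 0.069]
force: [0.8, 0.2, 0.8]
width: 0.0877
gripper_force: 0.0
0.13 79 [0.5585 0.1803 0.1407] [0.5446 0.1743 0.13  ] [0.5641 0.1828 0.15  ]
0.13 82 [0.5553 0.2208 0.1396] [0.5417 0.2181 0.1302] [0.5608 0.2268 0.1497]
0.15 70 [0.5586 0.179  0.1581] [0.5466 0.1728 0.1501] [0.5639 0.1815 0.1649]
0.15 66 [0.5556 0.222  0.1572] [0.5442 0.2195 0.151 ] [0.5605 0.2276 0.1649]
0.165 226 [0.555  0.1757 0.1719] [0.5439 0.1708 0.165 ] [0.564  0.1802 0.175 ]
0.165 216 [0.5519 0.2247 0.1718] [0.5416 0.2204 0.1652] [0.5607 0.2294 0.1748]
units [-0.034 -0.035  6.097] turn -0.03 turn alt 35.97 q6 0.96
```

View pics/w2.png

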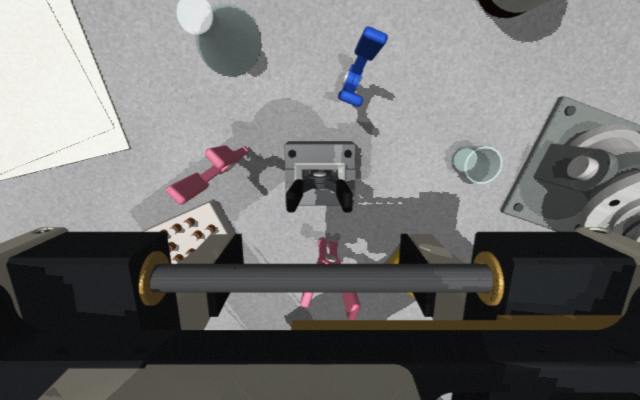

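The close view confirms the dark pliers in the grey block, handles at (295,200) and (345,198). Descending to grasp.

```bash
python3 -m crank '[[[-0.03,-0.07,1.5,0],[-0.03,-0.07,3.5,0],[-0.03,-0.07,5,0],[-0.03,-0.07,6.1,0],[-0.03,-0.07,6.1,0],[-0.03,-0.07,6.1,0],[-0.03,-0.07,6.1,0]]]' 0 && python3 -m crank '[[[0,0,0,0],[0,0,0,0],[0,0,0,0],[0,0,0,0],[0,0,0,0],[0,0,0,0]]]' 0.5 12
```

```text
t: 5.98
eef_pos: [0.5533, 0.2006, 0.1233]
ee_rot: [-3.14, -0.003, 0.07]
force: [1.1, -0.2, 0.8]
width: 0.0876
gripper_force: 0.0
t: 6.72
eef_pos: [0.5526, 0.2002, 0.1218]
ee_rot: [-3.142, -0.0, 0.07]
force: [0.0, -0.8, 2.8]
width: 0.0557
gripper_force: 11.9
```

```bash
python3 -m crank '[[[0,0,-0.5,0],[0,0,-1,0],[0,0,-1.44,0],[0,0,-1.44,0],[-0.3,0,-1.44,0],[-0.6,0,-1.42,0],[-1.02,0,-1.36,0],[-1.47,0,-1.26,0],[-1.9,0,-1.13,0],[-1.9,0,-1.13,0]]]'; python3 - <<'E'
from h import *
im,d,K,M=grab("side");cv2.imwrite("pics/s2.png",cv2.resize(im[90:240,200:360,::-1],(640,600),interpolation=cv2.INTER_CUBIC))
E
```

```text
t: 7.98
eef_pos: [0.5037, 0.1965, 0.1493]
ee_rot: [3.141, 0.001, 0.071]
force: [0.2, -0.1, -0.8]
width: 0.0472
gripper_force: 12.0
```

View pics/s2.png

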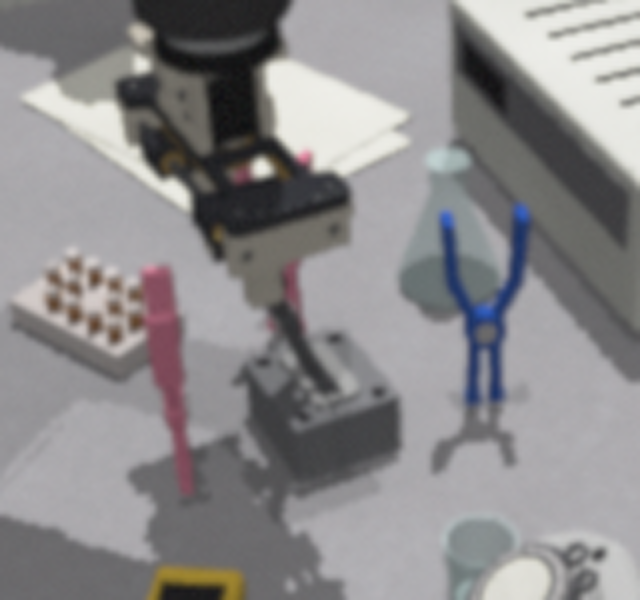

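```bash
python3 -m crank '[[[-0.42,0,0.18,0],[-0.82,0,0.39,0],[-0.82,0,0.39,0],[-1.3,0,-0.5,0],[-1.9,0,-1.5,0],[-1.9,0,-3,0],[-1.9,0,-4,0],[-1.9,0,-4,0],[-1.9,0,-4,0],[-1.9,0,-4,0]]]'; python3 - <<'E'
from h import *
a=grab("wrist");b=grab("side");np.savez("g3.npz",wi=a[0],wP=cloud(*a[1:]),si=b[0],sP=cloud(*b[1:]))
st=arm.get_state();print(st["width"],st["eef_pos"],st["ee_rot"])
x=a[0][:,:,::-1];y=cv2.resize(b[0][60:210,200:350,::-1],(400,400),interpolation=2)
o=np.zeros((400,800,3),np.uint8);o[:,:400]=x[:,120:520];o[:,400:]=y;cv2.imwrite("pics/m3.png",o)
E
```

```text
t: 9.28
eef_pos: [0.4571, 0.193, 0.2486]
ee_rot: [3.14, 0.002, 0.07]
force: [0.1, 0.1, -0.9]
width: 0.0472
gripper_force: 12.0
0.04740310800380563 [0.45732751 0.19319499 0.24885754] [3.14050356e+00 1.45099189e-03 7.00539850e-02]
```

View pics/m3.png

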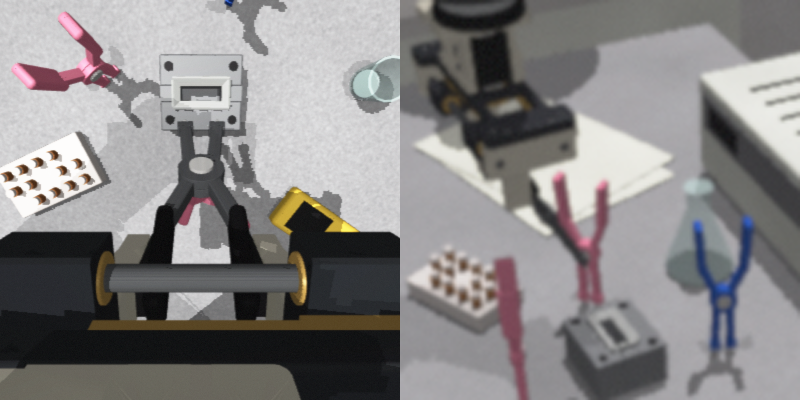

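```bash
python3 - <<'E'
from h import *
g=np.load("g3.npz");st=arm.get_state();R=Ro.from_euler("xyz",st["ee_rot"]).as_matrix();p0=np.array(st["eef_pos"])
for im,P,nm,box in((g["wi"],g["wP"],"w",(slice(100,235),slice(260,400))),(g["si"],g["sP"],"s",(slice(120,170),slice(235,285)))):
    T=(P-p0)@R # tool coords
    w=np.zeros(im.shape[:2],bool);w[box]=1
    w&=(im.max(2)<110)&(P[...,2]>.1)&(abs(T[...,1])<.035)&(T[...,0]>-.03)&(T[...,0]<.15)
    q=T[w]
    if len(q)<20: print(nm,len(q));continue
    for it in range(4):
        c=q.mean(0);v=np.linalg.svd(q-c)[2];n=v[2]*np.sign(v[2][0]);r=(q-c)@n;q2=q[abs(r)<max(.004,0)]
        q=q2 if it<3 else q
    print(nm,len(q),"n",n.round(3),"tilt from plane",np.rad2deg(np.arctan2(n[2],n[0])),"c",c.round(4))
    a=np.array([-n[2],0,n[0]]);a*=np.sign(a[2]);a/=np.linalg.norm(a)
    s=q@a
    for lo in np.arange(s.min(),s.max(),.01):
        k=q[(s>=lo)&(s<lo+.01)]
        if len(k)>3: print(round(lo*1e3),len(k),"mean",(k.mean(0)*1e3).round(1),"ymin/max",(k[:,1].min()*1e3).round(1),(k[:,1].max()*1e3).round(1))
    print("a",a.round(3),"s max",s.max().round(4))
E
```

```text
w 3663 n [ 0.913 -0.005 -0.407] tilt from plane -24.017279831950532 c [0.0365 0.0003 0.024 ]
-13 485 mean [ 19.8   1.  -17.2] ymin/max -23.7 23.6
-3 427 mean [23.6  2.3 -8.4] ymin/max -23.5 23.5
7 303 mean [25.1  0.2  2.8] ymin/max -22.1 22.1
17 403 mean [28.7  0.  11.4] ymin/max -18.9 19.1
27 529 mean [33.8 -0.2 20.8] ymin/max -15.1 15.1
37 332 mean [38.7  0.1 28.1] ymin/max -14.3 14.5
47 173 mean [43.6 -0.3 37.4] ymin/max -14.5 13.9
57 198 mean [47.1 -0.3 46.9] ymin/max -12.9 12.2
67 196 mean [50.8  0.1 56.3] ymin/max -13.9 13.3
77 176 mean [55.3 -0.2 65.2] ymin/max -14.5 14.5
87 164 mean [59.7 -0.7 74.2] ymin/max -15.7 15.0
97 194 mean [63.6  0.7 83.7] ymin/max -18.6 17.9
107 83 mean [66.9 -1.  89.9] ymin/max -17.9 17.9
a [0.407 0.    0.913] s max 0.1127
s 112 n [ 0.729 -0.574 -0.373] tilt from plane -27.092310340127362 c [0.0411 0.0158 0.0429]
-8 6 mean [ 18.9  24.5 -13.1] ymin/max 22.5 26.1
2 8 mean [21.1 22.2 -3.7] ymin/max 21.0 23.8
12 5 mean [23.9 19.8  6.8] ymin/max 18.6 21.1
22 10 mean [27.7 16.2 16.7] ymin/max 14.4 17.9
32 12 mean [31.2 12.3 26.6] ymin/max 6.1 14.6
42 11 mean [36.1 13.5 34.4] ymin/max 10.8 16.1
52 6 mean [39.7 13.3 43.2] ymin/max 10.3 15.2
62 12 mean [44.7 13.3 51.8] ymin/max 11.3 15.7
72 11 mean [49.6 13.8 61.1] ymin/max 11.7 15.2
82 9 mean [54.2 14.8 70.7] ymin/max 12.8 16.9
92 12 mean [58.9 15.6 78.7] ymin/max 11.8 17.7
102 9 mean [63.1 17.3 86.7] ymin/max 14.9 19.7
a [0.455 0.    0.89 ] s max 0.1159
```

The wrist view shows the jaws tilted forward, tips at about (305,127) and (340,127). The plier tilt is about 25°, close enough. Setting the pins to about 20 mm apart and moving to hover above the ring.

```bash
python3 - <<'E'
from h import *
to((.487,-.129,.302),-.2584)
E
```

```text
units [ 0.279 12.942 -2.112] turn 3.76 turn alt -32.24 q6 0.84
```

```bash
python3 -m crank '[[[0,0,-1,0],[0,1,-2,0],[0.1,2.5,-2.1,0.6],[0.1,4.2,-2.1,1.2],[0.2,6,-2.1,2],[0.28,7.9,-2.1,2.6],[0.28,9.8,-2.1,3.2],[0.28,11.5,-2.1,3.76],[0.28,12.94,-2.1,3.76],[0.28,12.94,-2.1,3.76],[0.28,12.94,-2.1,3.76],[0.28,12.94,-2.1,3.76]]]' 0.406 12; cat > look.py <<'E'
from h import *
import sys
a=grab("wrist");st=arm.get_state();R=Ro.from_euler("xyz",st["ee_rot"]).as_matrix();p0=np.array(st["eef_pos"])
np.savez(sys.argv[1]+".npz",im=a[0],P=cloud(*a[1:]),M=a[3],K=a[2],p0=p0,R=R)
print(st["width"],p0.round(4),st["ee_rot"][2],st["gripper_force"])
x=a[0][70:230,220:420,::-1];cv2.imwrite("pics/%s.png"%sys.argv[1],cv2.resize(x,(750,600),interpolation=cv2.INTER_CUBIC))
E
python3 look.py l4
```

```text
t: 10.88
eef_pos: [0.4873, -0.128, 0.3022]
ee_rot: [-3.142, 0.0, -0.257]
force: [0.6, -0.4, -1.8]
width: 0.0521
gripper_force: 11.0
0.05211905796848751 [ 0.4874 -0.128   0.3023] -0.25679119017916685 10.961809605360031
```

View pics/l4.png

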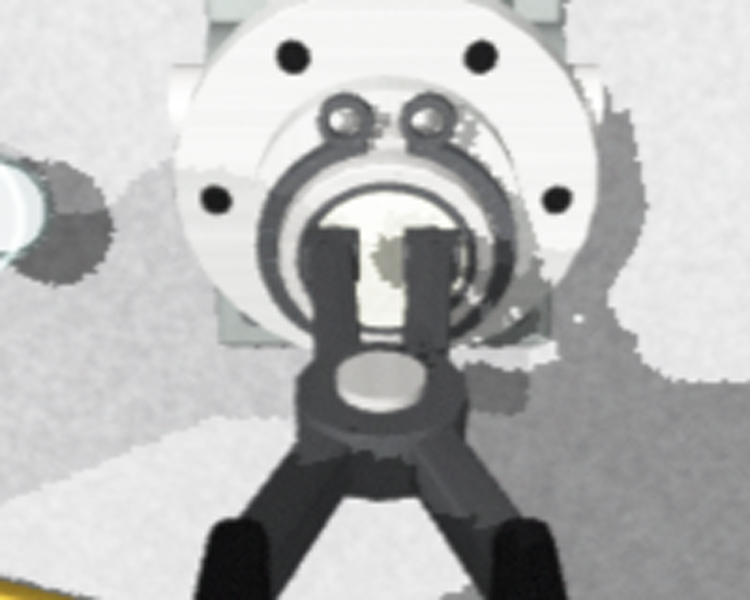

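Eyes at crop (347,118) and (430,118), jaw ends at (337,230) and (430,230), all well lined up. Now the offset from pins to eyes.

```bash
cat > off.py <<'E'
from h import *
import sys
g=np.load(sys.argv[1]+".npz");P,M,K,R,p0,im=[g[k] for k in("P","M","K","R","p0","im")]
n=np.array([-.4821,.1274,.8668]);c=-.16874
def ray(u,v,hh):
    d=M[:3,:3]@np.array([(u-K[0,2])/K[0,0],(v-K[1,2])/K[1,1],1]);o=M[:3,3];return o+d*((c+hh-o@n)/(d@n))
# re-check plane in this view: flange pixels
T=(P-p0)@R
H=P@n-c
w=(abs(H)<.006)&(im.min(2)>190);print("flange h",np.median(H[w]),"n fit",np.linalg.svd((P[w]-P[w].mean(0))[::7])[2][2].round(4))
for u,v in((312.5,101.5),(334.7,101.5)):
    e=ray(u,v,.0245);print("eye top world",e.round(4),"tool",((e-p0)@R*1e3).round(1))
# jaws
w=(im.max(2)<110)&(H>.03)&(T[...,2]>.03)&(abs(T[...,1])<.025)
q=T[w]
for it in range(4):
    cc=q.mean(0);v=np.linalg.svd(q-cc)[2];nn=v[2]*np.sign(v[2][0]);q=q[abs((q-cc)@nn)<.003]
a=np.array([-nn[2],0,nn[0]]);a/=np.linalg.norm(a);s=q@a
print("jaw plane tilt",np.rad2deg(np.arctan2(a[0],a[2])),"smax",s.max(),np.percentile(s,99))
k=q[s>s.max()-.012]
for sg in(-1,1):
    j=k[k[:,1]*sg>0];print("jaw",sg,"mean",(j.mean(0)*1e3).round(1),"y",(j[:,1].min()*1e3).round(1),(j[:,1].max()*1e3).round(1))
E
python3 off.py l4
```

```text
flange h 0.0001387256326612768 n fit [-0.4858  0.1285  0.8646]
eye top world [ 0.5705 -0.1418  0.1717] tool [ 83.9  -7.8 130.5]
eye top world [ 0.5655 -0.161   0.1718] tool [ 83.9  12.1 130.5]
jaw plane tilt 18.668481977683136 smax 0.10430702868070857 0.101784380363285
jaw -1 mean [ 55.3 -12.3  84.6] y -16.8 -4.9
jaw 1 mean [52.7 10.5 89.5] y 5.4 16.5
```

```bash
python3 - <<'E'
from h import *
g=np.load("l4.npz");T=(g["P"]-g["p0"])@g["R"]
for v in range(128,200,4): print(v,(np.nanmedian(T[v,306:312],0)*1e3).round(1),(np.nanmedian(T[v,331:338],0)*1e3).round(1))
E
```

```text
128 [ 60.6 -11.8 136.2] [ 60.6  12.  136.5]
132 [ 59.4 -10.1  92.2] [59.3 10.1 92.4]
136 [56.7 -9.8 84.5] [56.7  9.9 84.6]
140 [54.1 -9.6 79.2] [54.2  9.7 78.2]
144 [51.7 -9.4 72.7] [51.7  9.5 73. ]
148 [49.4 -9.2 67.2] [49.3  9.3 67.3]
152 [47.1 -9.  61.8] [47.1  9.1 61.6]
156 [44.9 -8.9 56.9] [45.   8.9 56.6]
160 [42.8 -8.7 52.4] [42.8  8.8 52.5]
164 [41.3 -8.4 44.5] [41.3  8.4 44.2]
168 [39.5 -8.2 39.3] [39.4  8.3 39.7]
172 [37.6 -8.1 35.1] [37.6  8.1 35.4]
176 [35.8 -8.  31.4] [35.8  7.9 31.5]
180 [34.2 -7.8 26.8] [34.2  7.8 26.8]
184 [32.5 -7.7 23.3] [32.3  7.7 24. ]
188 [30.3 -7.6 22.1] [30.3  7.7 22.1]
192 [28.6 -7.6 19. ] [28.5  7.5 19.1]
196 [26.5 -7.5 17.7] [26.7  7.5 16.9]
```

```bash
python3 -m crank '[[[0.3,0.03,0.2,0],[0.7,0.06,0.5,0],[0.96,0.09,0.8,0],[0.96,0.09,0.96,0],[0.96,0.09,0.96,0],[0.96,0.09,0.96,0]]]'; python3 look.py l5
```

```text
t: 11.68
eef_pos: [0.5099, -0.1371, 0.2786]
ee_rot: [-3.142, -0.0, -0.258]
force: [-1.1, 0.4, -1.6]
width: 0.0519
gripper_force: 11.0
0.052126384571167 [ 0.51   -0.1371  0.2787] -0.25790599933251257 10.96267282962799
```

View pics/l5.png

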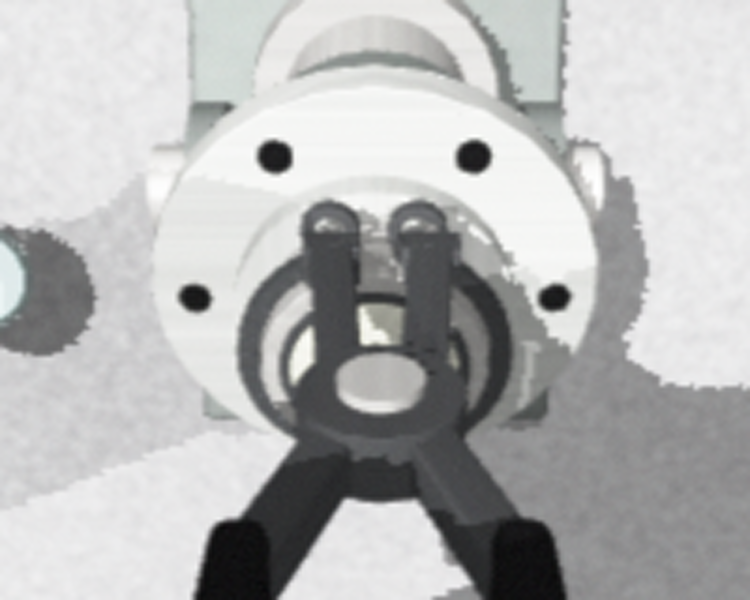

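Eyes at crop (332,222) and (417,222), with the jaw shoulders just over them at (330,245) and (432,245). The numbers next.

```bash
python3 - <<'E'
from h import *
g=np.load("l5.npz");P,im=g["P"],g["im"];R,p0=g["R"],g["p0"];T=(P-p0)@R
n=np.array([-.4821,.1274,.8668]);c=-.16874;H=P@n-c
az=-.2584;x=np.array([np.cos(az)*n[2],np.sin(az)*n[2],.499]);y=np.cross(n,x)
X=P@x*1e3-558.6;Y=P@y*1e3-0.3
e=(H>.021)&(H<.027)&(X>26)&(X<46)&(abs(Y)<22)&(im.max(2)<150)
for sg in(-1,1):
    k=e&(Y*sg>0);print("eye",sg,k.sum(),"X",X[k].min().round(1),X[k].max().round(1),"Y",np.percentile(Y[k],[1,99]).round(1),"H",np.median(H[k]).round(4), "toolY",np.percentile(T[k][:,1]*1e3,[1,99]).round(1))
j=(T[...,2]>.07)&(T[...,2]<.096)&(abs(T[...,1])<.03)&(T[...,0]>.03)&(im.max(2)<130)
for sg in(-1,1):
    for lo in(.07,.078,.086,.09):
        k=j&(T[...,1]*sg>0)&(T[...,2]>=lo)&(T[...,2]<lo+.008);q=T[k]*1e3
        if len(q)>3: print("jaw",sg,len(q),q.mean(0).round(1),"y",np.percentile(q[:,1],[1,99]).round(1),"Ycol",np.percentile(Y[k],[1,99]).round(1),"Xmax",X[k].max().round(1),"Hmin",H[k].min().round(4))
E
```

```text
eye -1 126 X 26.2 42.3 Y [-16.6  -0.5] H 0.0243 toolY [-1.9 14.1]
eye 1 97 X 26.2 42.5 Y [ 0.3 18.6] H 0.0244 toolY [-21.1  -2.8]
jaw -1 66 [51.3 -9.6 74. ] y [-13.8  -5.4] Ycol [ 2.9 11.3] Xmax 46.9 Hmin 0.0527
jaw -1 57 [ 54.7 -10.4  81.8] y [-14.6  -6.3] Ycol [ 3.8 12.1] Xmax 45.6 Hmin 0.0443
jaw -1 102 [ 56.  -10.9  89.7] y [-16.8  -4.9] Ycol [ 2.4 14.3] Xmax 44.6 Hmin 0.036
jaw -1 57 [ 58.2 -10.4  92.8] y [-16.2  -5. ] Ycol [ 2.5 13.7] Xmax 43.4 Hmin 0.0341
jaw 1 63 [51.3  9.1 73.9] y [ 5.  13.3] Ycol [-15.8  -7.5] Xmax 47.1 Hmin 0.0532
jaw 1 61 [54.7  9.8 82. ] y [ 5.9 14. ] Ycol [-16.5  -8.4] Xmax 45.5 Hmin 0.0442
jaw 1 103 [56.2 11.  89.8] y [ 4.5 16.5] Ycol [-19.  -7.] Xmax 44.7 Hmin 0.0361
jaw 1 58 [58.3 10.5 92.8] y [ 4.6 16.7] Ycol [-19.1  -7. ] Xmax 43.8 Hmin 0.0341
```

```bash
python3 -m crank '[[[-0.03,-0.055,0.02,0],[-0.03,-0.055,0.02,0],[0.02,-0.055,0.1,0],[0.06,-0.055,0.18,0],[0.11,-0.055,0.26,0],[0.145,-0.055,0.33,0],[0.145,-0.055,0.33,0],[0.145,-0.055,0.33,0]]]'; python3 - <<'E'
from h import *
a=grab("wrist");st=arm.get_state();R=Ro.from_euler("xyz",st["ee_rot"]).as_matrix();p0=np.array(st["eef_pos"])
np.savez("l6.npz",im=a[0],P=cloud(*a[1:]),M=a[3],K=a[2],p0=p0,R=R)
P,im=cloud(*a[1:]),a[0];T=(P-p0)@R
n=np.array([-.4821,.1274,.8668]);c=-.16874;H=P@n-c
az=-.2584;x=np.array([np.cos(az)*n[2],np.sin(az)*n[2],.499]);y=np.cross(n,x);X=P@x*1e3-558.6;Y=P@y*1e3-0.3
print(p0,st["force"],st["width"])
j=(H>.0265)&(H<.05)&(T[...,2]<.1)&(abs(T[...,1])<.03)&(T[...,0]>.04)&(im.max(2)<130)
for sg in(-1,1):
    k=j&(T[...,1]*sg>0);q=T[k]*1e3
    print("jaw",sg,len(q),"zmax",q[:,2].max(),"Xmax",X[k].max(),"Hmin",np.percentile(H[k],2).round(4),"Y",np.percentile(Y[k],[1,99]).round(1))
e=(H>.018)&(H<.0262)&(X>36)&(X<48)&(abs(Y)<25)&(im.max(2)<150)
for sg in(-1,1):
    k=e&(Y*sg>0);print("eye",sg,k.sum(),"Xmax",X[k].max(),"Y",np.percentile(Y[k],[2,98]).round(1),"H",np.median(H[k]))
E
```

```text
t: 12.72
eef_pos: [0.5138, -0.1367, 0.2702]
ee_rot: [3.142, -0.0, -0.258]
force: [-0.6, 0.5, -0.7]
width: 0.052
gripper_force: 11.1
[ 0.5138205  -0.13665178  0.27019041] [-1.2553428   0.88563274 -1.55460356] 0.05254721584829951
jaw -1 230 zmax 99.97120768054623 Xmax 45.85724397627632 Hmin 0.0272 Y [-0.9 15. ]
jaw 1 240 zmax 99.93093404019139 Xmax 45.37655797738603 Hmin 0.0269 Y [-17.6  -1.7]
eye -1 50 Xmax 42.60336664979036 Y [-16.2  -4.2] H 0.024089834416586214
eye 1 47 Xmax 42.62562812189344 Y [ 3.2 13.9] H 0.023560637560937514
```

```bash
python3 -m crank '[[[-0.1,0,0.07,0],[-0.2,0,0.12,0],[-0.3,0,0.17,0],[-0.4,0,0.22,0],[-0.48,0,0.27,0],[-0.55,0,0.31,0],[-0.55,0,0.31,0]]]'; cat > m.py <<'E'
from h import *
import sys
a=grab("wrist");st=arm.get_state();R=Ro.from_euler("xyz",st["ee_rot"]).as_matrix();p0=np.array(st["eef_pos"])
P,im=cloud(*a[1:]),a[0];T=(P-p0)@R;np.savez(sys.argv[1],im=im,P=P,M=a[3],K=a[2],p0=p0,R=R)
n=np.array([-.4821,.1274,.8668]);c=-.16874;H=(P@n-c)*1e3-8
az=-.2584;x=np.array([np.cos(az)*n[2],np.sin(az)*n[2],.499]);y=np.cross(n,x);X=P@x*1e3-558.6;Y=P@y*1e3-0.3
print(p0.round(4),np.round(st["force"],1),st["width"],st["gripper_force"])
dark=im.max(2)<140
for u in(310,333):
    print("jaw col",u,[(int(v),*np.round(np.nanmedian(T[v,u-3:u+4],0)[[0,2]]*1e3,1)) for v in range(120,170,8)])
# eyes: outer rims (uphill), ring body left/right/back by sector in column coords (top surface height)
e=(H>-2)&(H<19)&(X>36)&(X<52)&(abs(Y)<32)&dark
for sg in(-1,1):
    k=e&(Y*sg>0)
    if k.sum()>5: print("eye",sg,k.sum(),"X",X[k].max().round(1),"Y",np.percentile(Y[k],[3,97]).round(1),"H",np.percentile(H[k],[10,50,90]).round(1))
r=np.hypot(X,Y);ang=np.degrees(np.arctan2(Y,X))
for a0 in range(-180,180,30):
    k=dark&(H>1)&(H<19)&(r>26)&(r<40)&(abs((ang-a0+180)%360-180)<12)
    if k.sum()>5: print("sector",a0,k.sum(),"r",np.percentile(r[k],[5,95]).round(1),"H",np.percentile(H[k],[10,50,90]).round(1))
E
python3 m.py l7
```

```text
t: 13.65
eef_pos: [0.5004, -0.1331, 0.2623]
ee_rot: [3.142, 0.0, -0.258]
force: [-1.5, 0.6, 3.1]
width: 0.0522
gripper_force: 11.4
[ 0.5005 -0.1332  0.2624] [-0.5  0.3  2.6] 0.051934482001503746 11.426182240247726
jaw col 310 [(120, np.float64(68.7), np.float64(77.7)), (128, np.float64(63.4), np.float64(67.6)), (136, np.float64(58.4), np.float64(58.3)), (144, np.float64(53.7), np.float64(50.4)), (152, np.float64(49.6), np.float64(39.7)), (160, np.float64(46.1), np.float64(28.4)), (168, np.float64(41.8), np.float64(25.0))]
jaw col 333 [(120, np.float64(68.8), np.float64(77.2)), (128, np.float64(63.4), np.float64(67.8)), (136, np.float64(58.4), np.float64(58.7)), (144, np.float64(53.7), np.float64(49.9)), (152, np.float64(49.7), np.float64(38.9)), (160, np.float64(46.1), np.float64(28.9)), (168, np.float64(41.7), np.float64(25.6))]
eye -1 73 X 43.0 Y [-17.1  -4.8] H [13.1 15.6 18.6]
eye 1 63 X 42.4 Y [ 3.  14.4] H [13.1 15.4 18.4]
sector -90 25 r [28.9 34.4] H [12.7 18.6 18.9]
sector -60 105 r [28.2 34. ] H [16.  17.7 18.5]
sector -30 44 r [28.4 33.3] H [15.7 16.8 17.7]
sector 0 45 r [27.5 38.7] H [ 3.5 14.9 16.8]
sector 30 47 r [27.9 32.5] H [15.7 16.6 17.7]
sector 60 86 r [27.4 32.6] H [15.9 17.8 18.5]
sector 90 25 r [27.9 32.4] H [12.4 18.3 18.8]
```

```bash
python3 -m crank '[[[0,0,0,0],[0,0,0,0],[0,0,0,0],[0,0,0,0],[0,0,0,0],[0,0,0,0],[0,0,0,0]]]' 0.65 45; python3 m.py l8
```

```text
t: 14.58
eef_pos: [0.5005, -0.133, 0.2622]
ee_rot: [-3.142, 0.0, -0.258]
force: [0.0, 0.4, -2.7]
width: 0.035
gripper_force: 44.7
[ 0.5005 -0.1331  0.2622] [ 0.7  0.4 -1.7] 0.034771677794658506 44.70130889676511
jaw col 310 [(120, np.float64(68.3), np.float64(107.7)), (128, np.float64(62.3), np.float64(97.3)), (136, np.float64(56.3), np.float64(91.5)), (144, np.float64(53.6), np.float64(52.8)), (152, np.float64(49.6), np.float64(40.8)), (160, np.float64(46.1), np.float64(29.4)), (168, np.float64(41.8), np.float64(25.7))]
jaw col 333 [(120, np.float64(68.4), np.float64(107.0)), (128, np.float64(62.3), np.float64(97.7)), (136, np.float64(58.3), np.float64(61.8)), (144, np.float64(53.7), np.float64(52.0)), (152, np.float64(49.6), np.float64(41.1)), (160, np.float64(45.5), np.float64(33.5)), (168, np.float64(41.8), np.float64(25.8))]
eye -1 101 X 42.0 Y [-24.  -12.5] H [11.8 13.6 17.7]
eye 1 104 X 42.1 Y [10.3 22.3] H [11.6 13.4 18.1]
sector -120 37 r [33.2 37.3] H [5.9 6.7 7.7]
sector -90 94 r [29.3 36.3] H [ 7.7  9.  12.7]
sector -60 123 r [28.3 36. ] H [ 9.1 10.7 13.9]
sector -30 19 r [30.1 39.8] H [ 9.4 12.9 13.4]
sector 30 25 r [27.4 34.3] H [ 4.4 12.  17. ]
sector 60 85 r [29.7 34.8] H [ 9.  10.2 11.3]
sector 90 64 r [30.1 34.7] H [7.6 8.5 9.2]
sector 120 29 r [31.9 35.8] H [5.8 6.6 7. ]
```

```bash
python3 -m crank '[[[0.04,0,0.07,0],[0.08,0,0.14,0],[0.12,0,0.21,0],[0.16,0,0.28,0],[0.2,0,0.347,0],[0.2,0,0.347,0],[0.2,0,0.347,0]]]'; python3 m.py l9
```

```text
t: 15.5
eef_pos: [0.5053, -0.1344, 0.2537]
ee_rot: [3.142, -0.0, -0.258]
force: [-1.5, 0.0, -0.3]
width: 0.0351
gripper_force: 44.8
[ 0.5053 -0.1344  0.2537] [-2.1  1.   1.2] 0.03492953889496417 44.842211552895606
jaw col 310 [(120, np.float64(68.6), np.float64(99.0)), (128, np.float64(62.5), np.float64(93.5)), (136, np.float64(56.7), np.float64(86.7)), (144, np.float64(53.4), np.float64(55.0)), (152, np.float64(49.4), np.float64(42.8)), (160, np.float64(46.0), np.float64(30.7)), (168, np.float64(41.7), np.float64(26.8))]
jaw col 333 [(120, np.float64(68.6), np.float64(98.4)), (128, np.float64(62.4), np.float64(94.2)), (136, np.float64(56.7), np.float64(86.3)), (144, np.float64(53.6), np.float64(53.5)), (152, np.float64(49.5), np.float64(42.2)), (160, np.float64(45.5), np.float64(33.6)), (168, np.float64(41.7), np.float64(26.8))]
eye -1 194 X 40.6 Y [-24.5 -12.6] H [ 3.1  9.3 17. ]
eye 1 190 X 40.3 Y [10.8 22.4] H [ 2.9  9.5 16.7]
sector -120 48 r [33.6 38.3] H [3.8 4.4 5. ]
sector -90 99 r [29.1 36.3] H [ 3.6  4.6 12.4]
sector -60 140 r [28.1 35.3] H [ 3.4  4.6 14.9]
sector -30 37 r [30.2 39.8] H [ 3.2  4.9 15.4]
sector 0 14 r [27.1 28.1] H [15.  16.7 18.2]
sector 30 33 r [27.6 39.2] H [ 2.7  9.7 16.3]
sector 60 87 r [29.3 33.9] H [3.4 4.1 4.9]
sector 90 70 r [29.5 34.1] H [3.6 4.3 5. ]
sector 120 30 r [32.2 36. ] H [3.9 4.7 5.2]
```

```bash
python3 -m crank '[[[0,0,0,0],[0,0,0,0],[0,0,0,0],[0,0,0,0],[0,0,0,0],[0,0,0,0]]]' 0.406 20; python3 m.py l10
```

```text
t: 16.3
eef_pos: [0.5054, -0.1344, 0.2536]
ee_rot: [-3.142, -0.0, -0.258]
force: [1.4, -0.1, -2.4]
width: 0.0524
gripper_force: 10.8
[ 0.5054 -0.1344  0.2536] [ 1.6  0.1 -2.7] 0.052463057875906514 10.846874713897705
jaw col 310 [(120, np.float64(68.9), np.float64(78.9)), (128, np.float64(63.5), np.float64(69.1)), (136, np.float64(58.4), np.float64(60.4)), (144, np.float64(53.8), np.float64(51.0)), (152, np.float64(49.8), np.float64(39.6)), (160, np.float64(46.3), np.float64(28.4)), (168, np.float64(41.9), np.float64(25.1))]
jaw col 333 [(120, np.float64(68.9), np.float64(78.7)), (128, np.float64(63.5), np.float64(69.1)), (136, np.float64(58.5), np.float64(59.7)), (144, np.float64(53.8), np.float64(50.8)), (152, np.float64(49.7), np.float64(40.0)), (160, np.float64(46.2), np.float64(29.3)), (168, np.float64(41.9), np.float64(25.5))]
eye -1 201 X 42.5 Y [-17.   -5.4] H [ 3.4 11.3 17.2]
eye 1 190 X 42.5 Y [ 3.7 15. ] H [ 3.  10.4 16.5]
sector -120 12 r [33.5 35.4] H [3.3 4.  4.7]
sector -90 72 r [29.  34.5] H [ 3.6  4.4 12.6]
sector -60 130 r [28.2 33.8] H [ 3.3  4.5 14.4]
sector -30 59 r [28.1 38.2] H [ 3.4  7.3 16.4]
sector 0 72 r [27.3 39.8] H [ 3.3 14.2 16.4]
sector 30 52 r [28.8 38.4] H [ 2.8  4.3 15.2]
sector 60 73 r [28.9 32.7] H [3.1 4.3 4.9]
sector 90 43 r [29.6 32.6] H [3.6 4.3 4.8]
```

```bash
python3 -m crank '[[[-0.08,0,-0.14,0],[-0.16,0,-0.28,0],[-0.26,0,-0.45,0],[-0.4,0,-0.7,0],[-0.8,0,-1.39,0],[-1.2,0,-2.1,0],[-1.2,0,-2.1,0],[-1.2,0,-2.1,0]]]'; python3 m.py l11; python3 - <<'E'
from h import *
g=np.load("l11.npz");cv2.imwrite("pics/l11.png",cv2.resize(g["im"][30:230,210:430,::-1],(660,600),interpolation=cv2.INTER_CUBIC))
to((.4571,.193,.28),.07)
E
```

```text
t: 17.35
eef_pos: [0.4762, -0.1266, 0.3061]
ee_rot: [-3.141, -0.0, -0.258]
force: [0.5, -0.2, -2.0]
width: 0.0519
gripper_force: 11.0
[ 0.4761 -0.1267  0.3057] [ 0.3 -0.1 -1.4] 0.05239601062927209 10.964561104774475
jaw col 310 [(120, np.float64(68.8), np.float64(90.4)), (128, np.float64(63.2), np.float64(78.5)), (136, np.float64(58.0), np.float64(67.5)), (144, np.float64(53.2), np.float64(57.8)), (152, np.float64(48.7), np.float64(49.2)), (160, np.float64(45.1), np.float64(36.8)), (168, np.float64(41.5), np.float64(27.7))]
jaw col 333 [(120, np.float64(68.8), np.float64(90.4)), (128, np.float64(63.2), np.float64(77.8)), (136, np.float64(58.0), np.float64(67.6)), (144, np.float64(53.2), np.float64(57.9)), (152, np.float64(48.7), np.float64(49.0)), (160, np.float64(45.0), np.float64(37.6)), (168, np.float64(41.3), np.float64(28.7))]
eye -1 60 X 42.2 Y [-16.6  -5.3] H [2.6 3.8 5. ]
eye 1 60 X 42.4 Y [ 3.1 15. ] H [2.7 3.8 4.8]
sector -120 16 r [32.8 35.2] H [3.5 4.  4.6]
sector -90 44 r [31.  34.5] H [3.3 3.9 4.8]
sector -60 61 r [30.1 33.6] H [3.1 4.1 5.6]
sector -30 85 r [29.7 38.8] H [2.9 4.1 4.7]
sector 0 60 r [30.2 39.7] H [2.9 4.  4.8]
sector 30 83 r [29.1 38.5] H [2.3 4.  4.8]
sector 60 50 r [29.1 32.4] H [3.3 4.2 5.1]
sector 90 30 r [29.6 32.7] H [3.2 4.1 4.8]
sector 120 11 r [31.8 33.8] H [3.8 4.5 5. ]
units [ -3.997 -12.169   1.031] turn -3.76 turn alt 32.24 q6 1.17
```

View pics/l11.png

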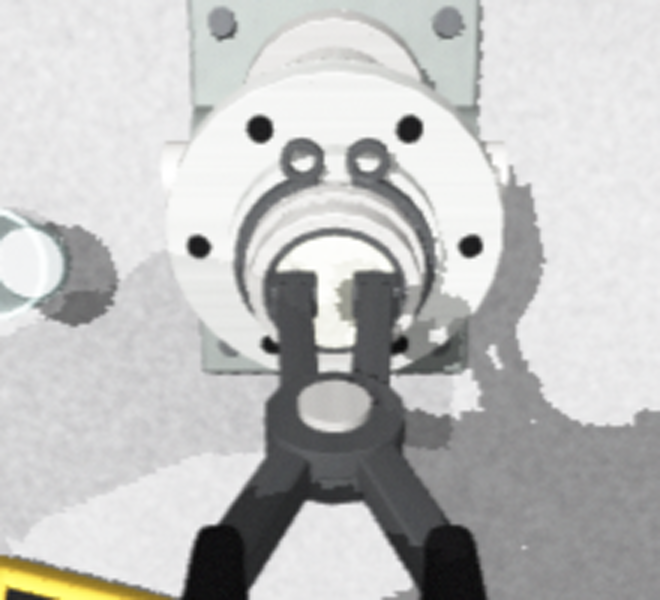

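The ring lies flat in the groove all round, eyes at crop (302,160) and (368,160), with its top face about 4 mm above the collar in every sector. Returning the pliers to the block.

```bash
python3 - <<'E'
from h import *
to((.4879,.1961,.235),.07)
E
```

```text
units [ -2.836 -12.603   2.83 ] turn -3.76 turn alt 32.24 q6 1.17
```

```bash
python3 -m crank '[[[-0.2,-1,0,0],[-0.6,-2.5,0,-0.6],[-1,-4.3,0,-1.2],[-1.4,-6.1,0,-1.8],[-1.8,-7.9,0,-2.5],[-2.2,-9.7,0.5,-3.2],[-2.5,-11.4,1.2,-3.76],[-2.84,-12.6,2,-3.76],[-2.84,-12.6,2.83,-3.76],[-2.84,-12.6,2.83,-3.76],[-2.84,-12.6,2.83,-3.76]]]'; python3 - <<'E'
from h import *
a=grab("wrist");st=arm.get_state();R=Ro.from_euler("xyz",st["ee_rot"]).as_matrix();p0=np.array(st["eef_pos"])
P,im=cloud(*a[1:]),a[0];T=(P-p0)@R;cv2.imwrite("pics/w12.png",im[:,:,::-1])
print(p0.round(4),st["ee_rot"][2],st["width"])
for u in(310,333): print("jaw",u,[(v,*np.round(np.nanmedian(T[v,u-3:u+4],0)[[0,2]]*1e3,1)) for v in range(108,160,4)])
w=(P[...,2]>.040)&(P[...,2]<.06)&(abs(P[...,0]-.552)<.06)&(abs(P[...,1]-.2)<.065)
r=cv2.minAreaRect((P[w&(P[...,2]<.0505)][:,:2]*1000).astype(np.float32));print("block",r)
l=P[w&(P[...,2]>.0515)]*1e3
if len(l)>9: print("lip",len(l),l.min(0).round(1),l.max(0).round(1),cv2.minAreaRect(l[:,:2].astype(np.float32)))
to((.4879,.1961,.171),.07)
E
```

```text
t: 18.77
eef_pos: [0.4885, 0.1958, 0.2358]
ee_rot: [3.141, -0.0, 0.07]
force: [0.1, 0.5, -1.1]
width: 0.0522
gripper_force: 11.0
[0.4886 0.1958 0.2362] 0.0696964077876705 0.05227818451158327
jaw 310 [(108, np.float64(79.3), np.float64(183.1)), (112, np.float64(75.2), np.float64(185.5)), (116, np.float64(70.8), np.float64(230.6)), (120, np.float64(66.1), np.float64(230.0)), (124, np.float64(61.3), np.float64(230.5)), (128, np.float64(56.5), np.float64(230.9)), (132, np.float64(59.1), np.float64(96.3)), (136, np.float64(56.5), np.float64(88.6)), (140, np.float64(53.9), np.float64(82.1)), (144, np.float64(51.4), np.float64(76.1)), (148, np.float64(49.1), np.float64(70.2)), (152, np.float64(46.8), np.float64(64.9)), (156, np.float64(44.6), np.float64(59.5))]
jaw 333 [(108, np.float64(79.3), np.float64(183.1)), (112, np.float64(75.2), np.float64(185.1)), (116, np.float64(70.8), np.float64(231.1)), (120, np.float64(66.1), np.float64(230.8)), (124, np.float64(61.3), np.float64(230.7)), (128, np.float64(56.5), np.float64(230.9)), (132, np.float64(59.1), np.float64(96.6)), (136, np.float64(56.5), np.float64(88.4)), (140, np.float64(53.9), np.float64(81.9)), (144, np.float64(51.4), np.float64(76.1)), (148, np.float64(49.1), np.float64(70.1)), (152, np.float64(46.8), np.float64(64.6)), (156, np.float64(44.6), np.float64(59.3))]
block ((552.0465087890625, 200.41799926757812), (79.04117584228516, 90.30351257324219), 4.033103942871094)
lip 598 [533.4 167.9  51.5] [571.  233.3  56. ] ((552.150390625, 200.40394592285156), (33.558387756347656, 64.10208892822266), 4.005189418792725)
units [-0.029 -0.013  2.607] turn -0.0 turn alt 36.0 q6 0.89
```

```bash
python3 -m crank '[[[0.1,0,0.8,0],[0.385,0,1.6,0],[0.385,0,2.4,0],[0.385,0,3,0],[0.385,0,3.42,0],[0.385,0,3.42,0],[0.385,0,3.42,0]]]' && python3 -m crank '[[[0.3,0,-0.1,0],[0.64,0,-0.2,0],[1,0,-0.27,0],[1.35,0,-0.32,0],[1.7,0,-0.35,0],[2.02,0,-0.36,0],[2.02,0,-0.36,0],[2.02,0,-0.36,0]]]'; python3 - <<'E'
from h import *
a=grab("wrist");st=arm.get_state();R=Ro.from_euler("xyz",st["ee_rot"]).as_matrix();p0=np.array(st["eef_pos"])
P,im=cloud(*a[1:]),a[0];T=(P-p0)@R;cv2.imwrite("pics/w13.png",im[:,:,::-1])
for u in(308,336): print("jaw",u,[(v,*np.round(np.nanmedian(T[v,u-3:u+4],0)[[0,2]]*1e3,1)) for v in range(130,216,6)])
E
```

```text
t: 19.7
eef_pos: [0.4981, 0.1969, 0.1506]
ee_rot: [-3.141, -0.001, 0.07]
force: [0.5, 0.6, -2.0]
width: 0.0524
gripper_force: 11.0
t: 20.7
eef_pos: [0.5478, 0.2001, 0.1587]
ee_rot: [3.141, 0.0, 0.07]
force: [0.1, 0.6, -2.4]
width: 0.0523
gripper_force: 11.0
jaw 308 [(130, np.float64(57.8), np.float64(159.6)), (136, np.float64(51.9), np.float64(159.1)), (142, np.float64(45.9), np.float64(159.4)), (148, np.float64(44.4), np.float64(116.4)), (154, np.float64(39.7), np.float64(111.7)), (160, np.float64(34.5), np.float64(111.4)), (166, np.float64(29.1), np.float64(111.8)), (172, np.float64(23.8), np.float64(111.4)), (178, np.float64(19.7), np.float64(105.0)), (184, np.float64(14.0), np.float64(106.4)), (190, np.float64(13.2), np.float64(87.5)), (196, np.float64(11.8), np.float64(73.5)), (202, np.float64(10.9), np.float64(59.8)), (208, np.float64(11.3), np.float64(43.5)), (214, np.float64(10.1), np.float64(34.0))]
jaw 336 [(130, np.float64(57.8), np.float64(159.8)), (136, np.float64(51.9), np.float64(159.8)), (142, np.float64(45.9), np.float64(159.6)), (148, np.float64(44.3), np.float64(117.0)), (154, np.float64(39.8), np.float64(111.1)), (160, np.float64(34.5), np.float64(110.9)), (166, np.float64(29.3), np.float64(110.7)), (172, np.float64(23.8), np.float64(111.4)), (178, np.float64(19.7), np.float64(105.1)), (184, np.float64(14.2), np.float64(105.7)), (190, np.float64(13.0), np.float64(88.5)), (196, np.float64(11.7), np.float64(73.9)), (202, np.float64(10.5), np.float64(61.2)), (208, np.float64(11.1), np.float64(44.3)), (214, np.float64(10.1), np.float64(34.0))]
```

```bash
python3 -m crank '[[[-0.05,0,0.15,0],[-0.05,0,0.4,0],[-0.05,0,0.65,0],[-0.05,0,0.9,0],[-0.05,0,1.15,0],[-0.05,0,1.3,0],[-0.05,0,1.42,0],[-0.05,0,1.42,0],[-0.05,0,1.42,0]]]'; python3 - <<'E'
from h import *
a=grab("wrist");b=grab("side");st=arm.get_state()
P,im=cloud(*a[1:]),a[0];S=cloud(*b[1:]);p0=np.array(st["eef_pos"]);R=Ro.from_euler("xyz",st["ee_rot"]).as_matrix();T=(P-p0)@R
print(p0.round(4))
k=(im.max(2)<70)&(abs(T[...,1])<.03)&(T[...,0]>-.03)&(T[...,0]<.04)&(T[...,2]<.02)&(T[...,2]>-.08)
q=P[k];print("wrist handle top z",np.percentile(q[:,2],[50,90,98]).round(4) if len(q) else 0)
E
```

```text
t: 21.88
eef_pos: [0.5469, 0.2001, 0.1236]
ee_rot: [-3.141, -0.0, 0.07]
force: [0.6, -0.2, -1.9]
width: 0.052
gripper_force: 11.0
[0.5469 0.2001 0.1236]
wrist handle top z [0.1685 0.2018 0.2031]
```

```bash
python3 -m crank '[[[0,0,0.04,0],[0,0,0.08,0],[0,0,0.08,0]]]' && python3 -m crank '[[[0,0,0,0],[0,0,0,0],[0,0,0,0],[0,0,0,0],[0,0,0,0]]]' 0 12 && python3 -m crank '[[[0,0,-1,0],[0,0,-2.5,0],[0,0,-4,0],[0,0,-6,0],[0,0,-6,0],[0,0,-6,0],[0,0,-6,0]]]'; python3 - <<'E'
from h import *
a=grab("wrist");P,im=cloud(*a[1:]),a[0]
m=(im.max(2)<70)&(P[...,2]>.06)&(P[...,2]<.19)&(abs(P[...,0]-.552)<.04)&(abs(P[...,1]-.2)<.05)
q=P[m];print(q[:,2].max())
for lo,hi in((.07,.1),(.13,.15),(.165,.185)):
    s=q[(q[:,2]>lo)&(q[:,2]<hi)]
    print(lo,len(s),s.mean(0).round(4),np.percentile(s,[2,98],0).round(4).tolist() if len(s) else 0)
b=grab("side");cv2.imwrite("pics/f.png",np.hstack([cv2.resize(im[60:260,220:420,::-1],(400,400)),cv2.resize(b[0][100:300,230:430,::-1],(400,400))]))
E
```

```text
t: 22.35
eef_pos: [0.5475, 0.2003, 0.1223]
ee_rot: [-3.141, -0.002, 0.071]
force: [-0.2, 0.5, 4.9]
width: 0.0521
gripper_force: 11.4
t: 22.98
eef_pos: [0.5467, 0.2, 0.1212]
ee_rot: [3.141, 0.0, 0.07]
force: [0.6, -0.7, -0.3]
width: 0.0871
gripper_force: 0.0
t: 23.85
eef_pos: [0.5462, 0.1998, 0.2701]
ee_rot: [3.141, 0.002, 0.07]
force: [0.1, -0.0, -0.6]
width: 0.0875
gripper_force: 0.0
0.17306645053221364
0.07 293 [0.5446 0.2003 0.0898] [[0.5355, 0.187, 0.0722], [0.5513, 0.2141, 0.0995]]
0.13 236 [0.538  0.199  0.1402] [[0.5251, 0.1741, 0.1303], [0.5442, 0.2264, 0.1492]]
0.165 395 [0.5278 0.198  0.1693] [[0.5167, 0.1705, 0.1653], [0.5375, 0.2279, 0.1718]]
```

View pics/f.png

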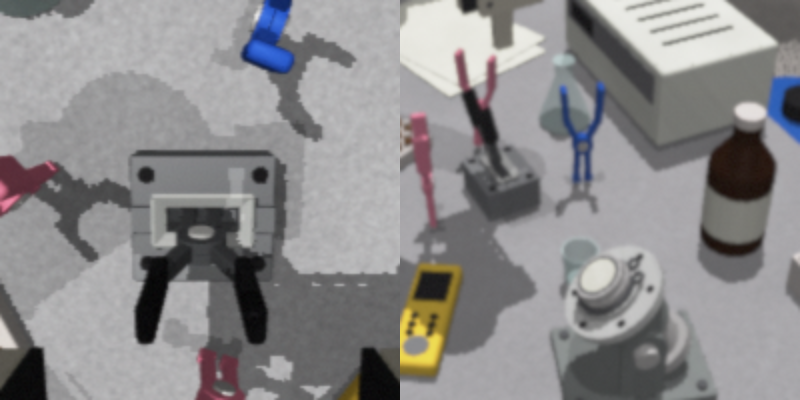

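The pliers stand in the slot, leaning a little toward the robot (handles at (150,300) and (250,300)). The ring is closed on the column (side panel, about (610,280)). I'll measure the lean before handing in.

```bash
python3 - <<'E'
from h import *
a=grab("wrist");P,im=cloud(*a[1:]),a[0];
T=(P-np.array([.552,.2,0]))@Ro.from_euler("z",.07).as_matrix()
m=(im.max(2)<70)&(P[...,2]>.06)&(P[...,2]<.19)&(abs(T[...,0])<.05)&(abs(T[...,1])<.05)
for nm,k in(("handles",m&(P[...,2]>.125)&(P[...,2]<.168)),("jaws",m&(P[...,2]<.1))):
    z=[];x=[]
    for lo in np.arange(.06,.17,.006):
        w=k&(P[...,2]>=lo)&(P[...,2]<lo+.006)
        if w.sum()>8: z.append(lo+.003);x.append(np.percentile(T[w][:,0],90))
    print(nm,np.round(np.array(x)*1e3,1),np.polyfit(z,x,1))
to((.535,.198,.15),.07)
E
```

```text
handles [ -8.4  -9.2 -10.5 -11.8 -13.1 -14.1 -15.4] [-0.19770409  0.01728988]
jaws [ 0.   0.  -0.9 -2.  -3.4 -4.8 -7. ] [-0.19822343  0.01345767]
units [-0.457  0.039  4.817] turn 0.0 turn alt -36.0 q6 0.95
```

```bash
python3 -c "
from station import arm
print(arm.job_done())"
```

```text
the job is handed in; nothing more can be done
None
```

The ring is closed flat in the groove, the pliers are back in their block jaws down (leaning about 0.2 rad, limit 0.3), and the job is handed in; it returned no verdict.

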